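# Change the air filter in its bayonet head

### The arm

A 6-joint arm with a two-finger parallel gripper is mounted at the origin on the work surface. World frame = base frame: x ahead of the robot, y to its left, z up, the work surface at z = 0. Lengths are in m, angles in rad, forces in N, time in s.
With the tool pointing down it reaches from about 0.3 to 0.875 m from the base axis. Payload 6.4 kg.
Tool frame: the origin (TCP) lies at the very end of the fingers, on their centre line; the grasp point (between the pads) lies 19 mm behind it; z points along the fingers, y is the line along which they close (so a half turn about z gives the same grasp; the last joint's range is limited). The gripper opens to 85 mm and grips with 20 to 120 N. Pads are 22 mm wide; open, the fingers measure 114 mm over their backs; the gripper's body (76 mm by 85 mm) begins 54 mm behind the grasp point. The pads swing forward as they close: fully open they stand 13 mm farther back than shut.
Start: joints at [-1.504, 0.181, 1.607, -0, 1.354, -0.206], TCP at [0.155, -0.554, 0.231] pointing down, gripper open.
Joint ranges: [-2.99, 2.99], [-0.89, 2.07], [0.3, 2.58], [-1.14, 4.28], [0, 2.63], [-3.12, 3.12]. Speed limits (rad/s): [2.57, 2.57, 3.01, 3.14, 3.14, 3.14].

### API

Orientations are given as a unit quaternion [w, x, y, z].
In Python, from bench import ctrl, optics gives the robot as it stands (ctrl), with the cameras (optics).
- The arm moves only by the shell command python3 jog.py 'ROWS'. ROWS is a JSON list of rows, 1 to 10 of them, each of 7 numbers: dx, dy, dz in m, then a rotation vector rx, ry, rz in rad, then the opening from 0.0 (shut) to 1.0 (fully open); each row is the pose to reach, as a shift and turn from the pose commanded when the command began, along the tool's axes at that moment; what a row does not reach only later rows make up. A row lasts 1/8 s, in which the tool goes at most 0.0625 m and 0.188 rad, less where a joint would pass 70% of its speed; a pose out of reach is approached as far as the arm can. The fingers move at their own pace and stop on an object; the grip force is fixed at half the most. Time passes only in rows, so rows that do not move let the fingers close. It prints the time, the measured TCP pose, the force, the opening and the grip force at its end.
- ctrl.get_obs(): the state, without advancing time (a new reading comes with each control period).
- optics.camera(name): name is "scene" or "top" or "wrist"; returns the picture (400x640x3 uint8, blue, green, red); there is no depth.
- optics.camera_params(name): a dict with "fovy" (degrees; the focal length in pixels is half the picture's height over the tangent of half this angle, whatever the lens; pixels are square), "cx", "cy" (the principal point, pixels), "view" (4x4, takes a point from world to camera coordinates). Camera axes: x right, y up, looking along -z (the intrinsics and any distortion apply to the point x, -y, -z); pixel columns grow to the right and rows downward; lengths in m; the calibration is good to about 2 mm. A picture is of the moment at which its call begins: read the wrist's pose just before it. camera_params takes no time and is no camera call; for the wrist camera it gives the pose at the moment of the call.
- ctrl.hand_in(): hands the job in; it is judged then, once.
The state is a dict: "time_s": time; "q": joint angles; "dq": joint speeds; "joint_efforts": joint torques, N m; "eef_pos": TCP position; "eef_rot": TCP orientation; "wrist_force": force on the tool from outside, world axes, zero at the start; "torque": the same for the moment, N m; "opening": opening from 0.0 (shut) to 1.0 (fully open); "grasp_force": force on a finger pad.
Only numpy, scipy, OpenCV 4.12 (cv2) and the standard library are available. Lean on these libraries where they do the work, as an engineer would, in place of code of your own. Each camera call takes 0.05 s, during which the arm holds its last target. There are 200 camera calls.

### The job

The air is shut off: change the filter of the air-supply unit. Press the used filter in, turn it out of its bayonet and leave it in the yellow waste tub; then put in the fresh filter with the green wing, press it against the spring and turn it clockwise until it clicks fully home with its wing on the green marks. Then turn the blue supply lever fully open and let go, leaving everything else as it stands.

Things in the scene. Friction and masses are not known exactly. Their poses are not given: they have to be found in the camera images.
- unit: Air-supply unit, fixed on the bench: white housing 200 x 200 mm, 50 mm high; on its right a fascia sloping up 30 degrees to a back block 115 mm high (gauge on it to 165 mm); on its left a flat deck 50 mm high with a brass ball valve, and behind that a bulkhead 105 mm high. Origin: centre of its underside; x from its front to its back, y to its left, z up.
- head: Black bayonet collar on the slope, 68 mm outside, 30 mm tall. Origin: centre of the mouth at the collar's outer face, in the unit's frame at (-44, -35, 108) mm. z: out of the mouth along the filter's axis, 30 degrees from vertical, leaning to the unit's front. x: up the slope, to the upper green mark: the line of the locked lugs. y: unit's left. Mouth: 39.6 mm round hole with two slots.
- slot (a point): One of the two facing slots, 14 mm wide, that let the lugs through, under the white marks; 25 mm from the head's origin, 75 degrees counter-clockwise from the head's x (the other is facing), looking into the mouth. From here pressed-in lugs turn 75 degrees clockwise to the green marks, where there is a stop (about 5 degrees of play). To take a filter out, turn it back.
- catch (a point): Place of a locked lug, under a green mark, 24 mm from the head's axis (the other is facing). The rim is 8 mm thick between slot and catch but 4 mm here: the spring lifts the lugs 4 mm into the recess, the click. A locked filter's foot is 15 mm inside the mouth and its flange 7 mm off the collar. It turns only when pressed 4.5 to 7 mm further in, flange nearly on the collar.
- plunger (a joint): Travel (m) of the spring plunger at the bottom of the head, along its axis: 0 when a filter is locked, -0.007 when free, up to 0.007 when the filter's flange meets the collar. It meets an entering filter's foot 8 mm inside the mouth, with 3 N; it pushes with 7 N when locked and 11 N at the collar.
- old_filter: Used filter cartridge, brown pleats, grey wing, locked in the head at the start; 102 mm long, about 120 g. Origin: centre of its foot; z: along its axis from foot to wing; x: along its wing and its two lugs (a half turn gives the same). Foot 31 mm and neck 36 mm in diameter; flange 54 mm wide at 22 to 28 mm from the foot; body 47 mm; end cap 50 mm wide up to 72 mm from the foot.
- old_mid (a point): Middle of the used filter, on its axis 50 mm from the foot.
- old_wing (a point): Grip point of the used filter, on its axis 94 mm from the foot: in the finger wing, a flat bar on the end cap, 42 mm along x, 12 mm thick along y, from 72 to 102 mm from the foot.
- fresh_filter: Fresh filter cartridge, white pleats, green wing; otherwise shape, size, mass, axes and origin as the used one. Its two facing lugs are 9 mm wide, 6 mm high (5 to 11 mm from the foot) and reach 24 mm from the axis, in line with the wing. At the start it stands upright in a pocket of the blue holder.
- fresh_wing (a point): Grip point of the fresh filter, on its axis 94 mm from the foot: in its green finger wing (42 x 12 mm, from 72 to 102 mm from the foot).
- spares: Blue spares holder fixed on the bench, 80 (x) x 150 (y) x 24 mm, with two round pockets of 56 mm diameter, 12 mm deep, 37 mm to either side of its middle; one holds the fresh filter, the other an orange plug. Origin: centre of its underside.
- plug: Orange blanking plug, 40 mm diameter, 30 mm high, in the other pocket of the blue holder; leave it alone. Origin: centre of its underside.
- tub: Yellow round waste tub, fixed on the bench, open at the top, 115 mm high, 132 mm wide inside at the floor and 148 mm near the rim, 166 mm over the rim, floor 5 mm thick. Origin: centre of its underside.
- supply (a joint): Angle (rad) of the air valve's blue lever about a vertical axis. Near 0: shut, lever across the pipe, pointing to the unit's left (+y). 1.57: fully open, at its stop, lever along the pipe, pointing to the unit's front (-x). Counter-clockwise from above opens it; it stays where it is left and needs about 2 to 3 N at the grip.
- lever_grip (a point): Point in the blue lever sleeve, 55 mm from the valve's axis, at mid height, 104 mm above the bench. The sleeve is 14 mm wide, 14 mm high and runs from 20 to 72 mm from the axis. The frame turns with the lever: y points outward along it.
- valve_axis (a point): Point on the lever's turning axis at the height of its middle; in the unit's frame at (-20, 66, 104) mm. The brass pipe under the lever is 18 mm thick (valve body 29 mm), its top 87 mm above the bench.
- yellow_rack: Yellow rack of capped blood tubes, 54 x 142 x 98 mm; leave it alone. Origin: centre of its underside.
- white_rack: White rack of capped blood tubes, 76 x 142 x 98 mm; leave it alone. Origin: centre of its underside.
- jar: White specimen jar with a red lid, 60 mm diameter, 70 mm high; leave it alone. Origin: centre of its underside.
- tape: Roll of white tape lying flat, 70 mm diameter, 19 mm high; leave it alone. Origin: centre of its underside.
- marker: Marker pen lying flat, 125 mm long, 16 mm thick; leave it alone. Origin: under its middle.
- rinse_bottle: White bottle with a blue cap, 68 mm diameter, 170 mm high; leave it alone. Origin: centre of its underside.

How it is judged:
On the way, in this order (a step that is already met when the one before it is completed fails the run):
1. the used filter is pressed in against the spring, still unturned (z of old_filter in the frame of head between -0.03 and -0.0185 m and angle between the x axis of old_filter and the x axis of head, either way round below 0.2 rad), for 0.05 s.
2. the used filter is out of the head (distance between old_filter and head above 0.05 m), for 0.1 s.
3. the used filter lies in the yellow tub, let go (horizontal distance between old_mid and tub below 0.065 m and height (world z) of old_mid below 0.09 m and contact force between old_filter and the fingers below 0.1 N and linear speed of old_filter below 0.03 m/s), for 0.2 s.
4. the fresh filter is pressed in against the spring (z of fresh_filter in the frame of head between -0.03 and -0.0185 m and x of fresh_filter in the frame of head between -0.006 and 0.006 m and y of fresh_filter in the frame of head between -0.006 and 0.006 m), for 0.05 s.
5. the fresh filter is turned home and has risen into its catch (z of fresh_filter in the frame of head between -0.0175 and -0.013 m and x of fresh_filter in the frame of head between -0.004 and 0.004 m and y of fresh_filter in the frame of head between -0.004 and 0.004 m and angle between the x axis of fresh_filter and the x axis of head, either way round below 0.14 rad and angle between the z axis of fresh_filter and the z axis of head, either way round below 0.1 rad), for 0.2 s.
6. the supply lever is turned fully open (value of joint supply above 1.4 rad), for 0.2 s.
At the end, for the whole second after the job is handed in: Fresh filter locked at rest: foot 13 to 17.5 mm inside the mouth, within 4 mm of its axis, lugs within 8 degrees of the green marks, not tilted over 5.7 degrees; used filter at rest in the tub (middle within 65 mm of its axis, under 90 mm high); lever beyond 1.4 rad (all of step 5 and horizontal distance between old_mid and tub below 0.065 m and height (world z) of old_mid below 0.09 m and value of joint supply above 1.4 rad and linear speed of fresh_filter below 0.02 m/s and linear speed of old_filter below 0.03 m/s); the robot touches nothing.
It fails at once if a bystander (a rack, jar, tape, marker, bottle or the orange plug) is knocked or moved by more than 20 mm (distance of any of yellow_rack, white_rack, jar, tape, marker, rinse_bottle, plug from where it was at the start of the episode above 0.02 m).
It also fails if it takes over 72 s, if anything falls off the work surface, if the arm or the gripper's body presses on something with over 40 N, if the wrist force passes 120 N, or if a joint passes its speed limit or range.

## Working session

There is one attempt and no reset: what is moved stays moved. The work goes in short steps, Python scripts to look and compute and a shell command to move; the robot and the scene stay as the last step left them, time stands still between calls to the robot, and variables do not carry over. Pictures are saved under pics/ and viewed, at most 10 in all, crops included, and the job is handed in when it is done.

```bash
ls; mkdir -p pics
python3 - <<'E'
from bench import ctrl, optics
import cv2,numpy as np
for n in("top","scene"):
    p=optics.camera_params(n);print(n,{k:(np.round(v,4).tolist() if k=='view' else v) for k,v in p.items()})
    cv2.imwrite(f"pics/{n}0.png",optics.camera(n))
print(ctrl.get_obs())
E
```

```text
bench.py
jog.py
pics
top {'fovy': 47.210511777585765, 'cx': 314.5871140865155, 'cy': 197.84636498416853, 'view': [[-0.0018, -1.0, 0.0088, 0.0196], [0.9878, -0.0004, 0.1557, -0.5569], [-0.1557, 0.009, 0.9878, -1.1155], [0.0, 0.0, 0.0, 1.0]]}
scene {'fovy': 57.168627380147306, 'cx': 319.68394033649355, 'cy': 202.4062636135917, 'view': [[0.8604, 0.5096, -0.0015, -0.4742], [-0.3968, 0.6718, 0.6254, 0.1107], [0.3197, -0.5376, 0.7803, -1.2306], [0.0, 0.0, 0.0, 1.0]]}
{'time_s': 0.1, 'q': array([-1.50430035e+00,  1.81488248e-01,  1.60790093e+00, -3.92763300e-05,
        1.35380574e+00, -2.06260819e-01]), 'dq': array([ 0.00139861, -0.00152822, -0.00187418, -0.00074154, -0.00065494,
       -0.00109756]), 'joint_efforts': array([ 1.10280012e-03, -4.45877087e+01, -3.52235520e+01, -2.57037691e-04,
        4.15187053e-03,  2.07391463e-05]), 'eef_pos': array([ 0.15489038, -0.55322752,  0.23046558]), 'eef_rot': array([-8.00512264e-04,  9.90713976e-01,  1.35960200e-01,  3.68118111e-05]), 'wrist_force': array([0.22051787, 0.63213514, 0.11986292]), 'torque': array([-0.03754055, -0.05159804, -0.05403397]), 'grasp_force': 0.0, 'opening': 0.9951048856973603}
```

View pics/top0.png

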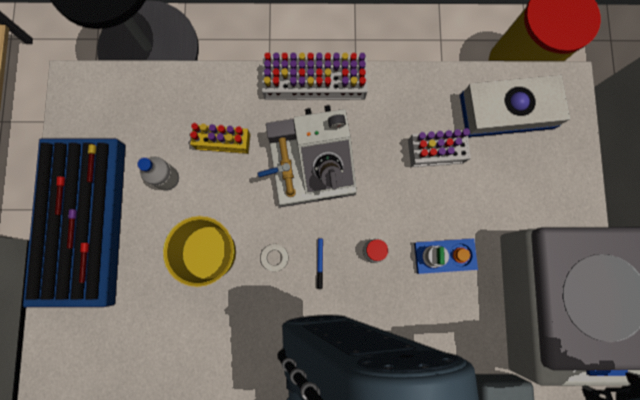

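View pics/scene0.png

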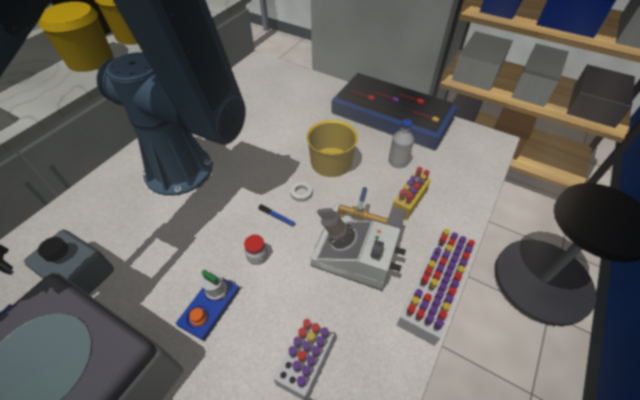

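The top view shows the unit at about (315,155), the old filter at (328,172), blue lever at (268,173), tub at (200,250), fresh filter at (437,256) and plug at (462,256). The scene view agrees: the fresh wing is at (210,277) and the tub at (332,147).

```bash
cat > h.py <<'E'
from bench import ctrl, optics
import cv2,numpy as np
from scipy.spatial.transform import Rotation as R
def cam(n):
    p=optics.camera_params(n);V=np.array(p['view']);return V,200/np.tan(np.radians(p['fovy'])/2),p['cx'],p['cy']
def ray(c,u,v):
    V,f,cx,cy=c;d=V[:3,:3].T@np.array([(u-cx)/f,-(v-cy)/f,-1.]);return -V[:3,:3].T@V[:3,3],d/np.linalg.norm(d)
def onz(c,u,v,z):
    o,d=ray(c,u,v);return o+d*(z-o[2])/d[2]
def proj(c,P):
    V,f,cx,cy=c;q=V[:3,:3]@np.asarray(P)+V[:3,3];return np.array([cx+f*q[0]/-q[2],cy-f*q[1]/-q[2]])
def tri(c1,p1,c2,p2):
    (a,d),(b,e)=ray(c1,*p1),ray(c2,*p2);s=np.linalg.lstsq(np.c_[d,-e],b-a,rcond=None)[0]
    P,Q=a+s[0]*d,b+s[1]*e;return (P+Q)/2,np.linalg.norm(P-Q)
def tcp():
    o=ctrl.get_obs();w,x,y,z=o['eef_rot'];return np.array(o['eef_pos']),R.from_quat([x,y,z,w]),o
E
python3 - <<'E'
from h import *
t=cv2.imread('pics/top0.png');s=cv2.imread('pics/scene0.png')
a=cv2.resize(t[95:215,245:365],(480,480),interpolation=cv2.INTER_CUBIC)
b=cv2.resize(s[175:295,295:415],(0,0),fx=2.6,fy=2.6,interpolation=cv2.INTER_CUBIC)
o=np.zeros((480,800,3),np.uint8);o[:,:480]=a;o[:312,480:792]=b;
o[320:470,490:790]=cv2.resize(t[230:280,400:500],(300,150),interpolation=cv2.INTER_CUBIC)
cv2.imwrite('pics/c0.png',o)
c=cam('top')
for n,u,v,z in[('tub',200,250,.115),('fresh',437,256,.1),('plug',462,256,.04),('front L',278,204,.05),('front R',355,191,.05),('holder L',416,258,.024),('holder R',477,254,.024),('oldwing',333,178,.17)]:print(n,onz(c,u,v,z).round(4))
E
```

```text
tub [0.4229 0.2866 0.115 ]
fresh [ 0.4087 -0.2699  0.1   ]
plug [ 0.4103 -0.349   0.04  ]
front L [0.5403 0.111  0.05  ]
front R [ 0.5734 -0.0831  0.05  ]
holder L [ 0.406  -0.2373  0.024 ]
holder R [ 0.4158 -0.3926  0.024 ]
oldwing [ 0.5826 -0.0217  0.17  ]
```

View pics/c0.png

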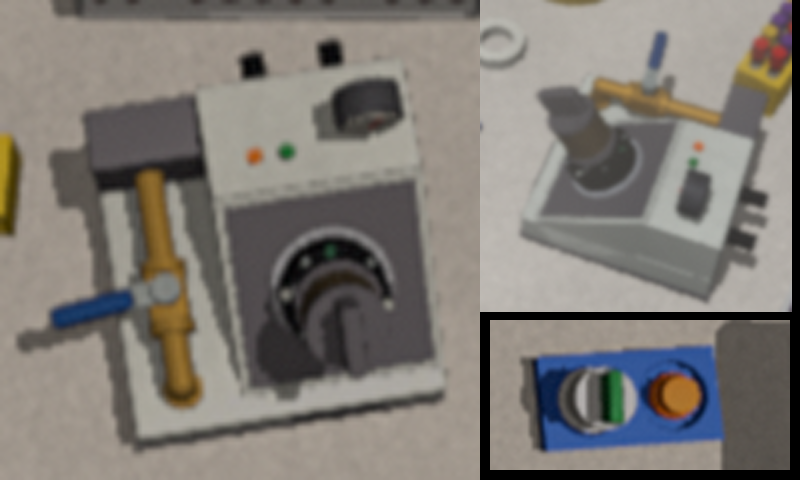

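The crop shows the wing along the slope, the green mark at (330,250), the valve hub at (163,288), the front-left corner at (137,430) and front-right at (440,385). The fresh wing runs roughly along world x. I'll fit a rough unit pose and plan a wrist-camera look.

```bash
cat >> h.py <<'E'
def delta(P,Rt):
    p,r,o=tcp();d=r.inv().apply(np.array(P)-p);w=(r.inv()*Rt).as_rotvec()
    print('t',round(o['time_s'],2),'q',np.round(o['q'],2),'d',d.round(4),'rot',w.round(4),'rows>=',round(np.linalg.norm(d)/.0625,1),round(np.linalg.norm(w)/.188,1))
def head(uo,yaw):
    U=R.from_euler('z',yaw);s,c=.5,np.sqrt(.75)
    H=U*R.from_matrix(np.array([[c,0,-s],[0,1,0],[s,0,c]]))
    return np.r_[uo,0]+U.apply([-.044,-.035,.108]),H
FLIP=R.from_matrix(np.diag([1,-1,-1.]))
E
python3 - <<'E'
from h import *
c=cam('top')
f=lambda x,y,z:onz(c,245+x/4,95+y/4,z)[:2]
W=np.array([f(137,432,.05),f(441,388,.05),f(163,288,.112)])
L=np.array([[-.1,.1],[-.1,-.1],[-.02,.066]])
r,_=R.align_vectors(np.c_[W-W.mean(0),np.zeros(3)],np.c_[L-L.mean(0),np.zeros(3)])
yaw=r.as_euler('zyx')[0];uo=W.mean(0)-r.apply(np.r_[L.mean(0),0])[:2]
print(W.round(4),uo,np.degrees(yaw),(W-uo-(r.apply(np.c_[L,np.zeros(3)])[:,:2])).round(4))
O,H=head(uo,yaw);print('head',O)
for d in(.09,.06):print('p',(O+H.apply([0,0,d])).round(4))
delta(O+H.apply([0,0,.24]),H*FLIP)
p,rr,o=tcp();V=cam('wrist')[0];print('camera in tool',rr.inv().apply(-V[:3,:3].T@V[:3,3]-p).round(3),(rr.inv().as_matrix()@V[:3,:3].T).round(3))
E
```

```text
[[ 0.5429  0.1078]
 [ 0.5708 -0.0837]
 [ 0.6213  0.0888]] [0.65418821 0.0272589 ] 8.879245989780303 [[ 0.0029 -0.0028]
 [ 0.      0.0033]
 [-0.0029 -0.0005]]
head [ 0.61611785 -0.01411316  0.108     ]
p [ 0.5717 -0.0211  0.1859]
p [ 0.5865 -0.0187  0.16  ]
t 0.1 q [-1.5   0.18  1.61 -0.    1.35 -0.21] d [ 0.4703 -0.4092 -0.0846] rot [-0.0324  0.5228  0.1147] rows>= 10.1 2.9
camera in tool [ 0.083 -0.    -0.143] [[ 0.001  0.947  0.323]
 [ 1.    -0.001  0.   ]
 [ 0.     0.323 -0.947]]
```

```bash
python3 jog.py '[[0.047,-0.041,-0.03,0,0,0,1],[0.094,-0.082,-0.04,0,0.05,0.02,1],[0.141,-0.123,-0.05,0,0.1,0.04,1],[0.188,-0.164,-0.06,0,0.2,0.06,1],[0.235,-0.205,-0.07,0,0.3,0.08,1],[0.282,-0.246,-0.08,-0.02,0.4,0.1,1],[0.329,-0.287,-0.085,-0.03,0.523,0.115,1],[0.376,-0.328,-0.085,-0.032,0.523,0.115,1],[0.423,-0.37,-0.085,-0.032,0.523,0.115,1],[0.470,-0.409,-0.085,-0.032,0.523,0.115,1]]' && python3 jog.py '[[0,0,0,0,0,0,1],[0,0,0,0,0,0,1]]'
python3 - <<'E'
from h import *
np.savez('pics/w1.npz',V=cam('wrist')[0],k=cam('wrist')[1:])
cv2.imwrite('pics/w1.png',optics.camera('wrist'))
E
```

```text
time_s: 1.35
eef_pos: [0.493, -0.0388, 0.3167]
eef_rot: [-0.019, 0.963, 0.075, 0.259]
wrist_force: [-0.1, -1.5, 0.1]
opening: 1.002
grasp_force: 0.0
time_s: 1.6
eef_pos: [0.4921, -0.0397, 0.3158]
eef_rot: [-0.02, 0.963, 0.076, 0.258]
wrist_force: [0.6, -0.7, 0.1]
opening: 0.998
grasp_force: 0.0
```

View pics/w1.png

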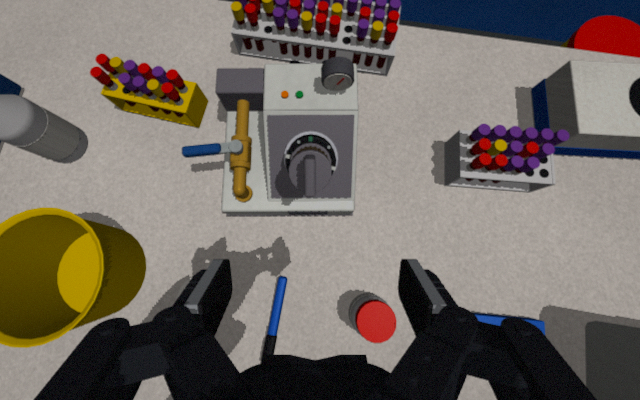

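The wrist view shows the unit upright in the image, the collar near (311,155), the wing running from (309,158) to (309,193), the valve hub at (237,147) and the front corners at (222,211) and (355,211). I'll check a zoomed crop against the predicted points.

Run:
```python
from h import *
z=np.load('pics/w1.npz');c=(z['V'],*z['k'])
print(cam('wrist')[1:])
im=cv2.imread('pics/w1.png');x0,y0,s=210,55,5
a=cv2.resize(im[y0:y0+120+0,x0:x0+160],None,fx=s,fy=s,interpolation=cv2.INTER_CUBIC)
a=cv2.resize(im[y0:y0+165,x0:x0+160],None,fx=3.6,fy=3.6,interpolation=cv2.INTER_CUBIC);s=3.6
uo=np.array([.65419,.02726]);yaw=np.radians(8.88);O,H=head(uo,yaw);U=R.from_euler('z',yaw)
pts=[U.apply(p)+np.r_[uo,0] for p in([-.1,.1,.05],[-.1,-.1,.05],[-.1,-.1,0],[-.1,.1,0],[-.02,.066,.112],[.1,-.1,.115])]
pts+=[O+H.apply(p) for p in([.025,0,0],[.034,0,0],[.021,0,.087],[-.021,0,.087],[0,.034,0],[0,-.034,0])]
for p in pts:
    q=(proj(c,p)-[x0,y0]+.5)*s-.5;print(q.round(0),end=' ');cv2.circle(a,tuple(int(t) for t in q),2,(255,0,255),-1)
cv2.imwrite('pics/c1.png',a);print(a.shape)
```

```text
(np.float64(294.0525198033797), 314.76830440393127, 201.14127014541987)
[ 37. 563.] [522. 564.] [508. 582.] [ 72. 580.] [ 90. 322.] [533.  29.] [363. 320.] [363. 295.] [359. 377.] [359. 517.] [271. 388.] [456. 389.] (594, 576, 3)
```

View pics/c1.png

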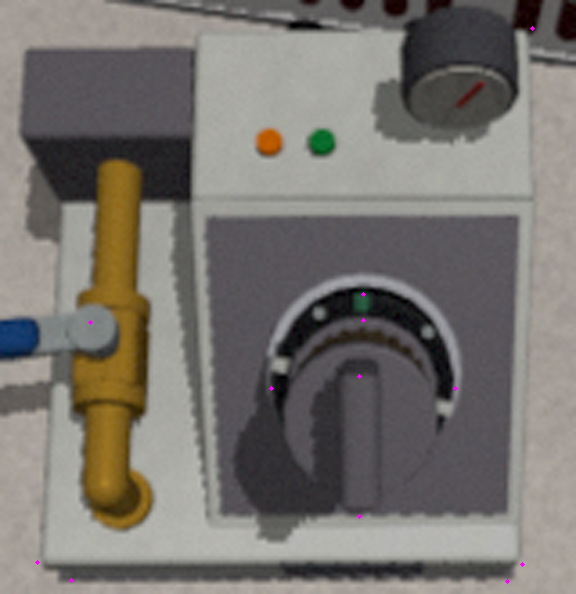

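Predictions fall within about 1 mm of the picture (green mark, collar edges, wing, hub). Approaching along the axis.

```bash
cat >> h.py <<'E'
O,H=head(np.array([.65419,.02726]),np.radians(8.88))
O=O+H.apply([0,-.0006,0])
def inhead():
    p,r,o=tcp();print('tcp in head mm',(H.inv().apply(p-O)*1e3).round(1),'rot vs head',((H*FLIP).inv()*r).as_rotvec().round(3),'F head',H.inv().apply(o['wrist_force']).round(1),'open',round(o['opening'],3),'grip',round(o['grasp_force'],1),'t',round(o['time_s'],2),'q',np.round(o['q'],2))
E
python3 -c "
from h import *
delta(O+H.apply([0,0,.061]),H*FLIP);inhead()"
```

```text
t 1.65 q [-0.55 -0.44  2.08  0.36  1.12  0.78] d [ 0.006  -0.0072  0.1824] rot [ 0.0014  0.0007 -0.0003] rows>= 2.9 0.0
tcp in head mm [ -5.8  -6.9 243.4] rot vs head [-0.001 -0.001  0.   ] F head [-0.9 -0.4 -0.1] open 1.004 grip 0.0 t 1.65 q [-0.55 -0.44  2.08  0.36  1.12  0.78]
```

```bash
python3 jog.py '[[0.006,-0.0072,0.05,0,0,0,1],[0.006,-0.0072,0.1,0,0,0,1],[0.006,-0.0072,0.14,0,0,0,1],[0.006,-0.0072,0.17,0,0,0,1],[0.006,-0.0072,0.1824,0,0,0,1],[0.006,-0.0072,0.1824,0,0,0,1],[0.006,-0.0072,0.1824,0,0,0,0]]'; python3 -c "
from h import *
inhead()"; python3 jog.py '[[0,0,0,0,0,0,0],[0,0,0,0,0,0,0],[0,0,0,0,0,0,0],[0,0,0,0,0,0,0]]';python3 -c "
from h import *
inhead()"
```

```text
time_s: 2.52
eef_pos: [0.5869, -0.0199, 0.1627]
eef_rot: [-0.019, 0.963, 0.074, 0.259]
wrist_force: [-0.2, 0.5, 0.5]
opening: 0.819
grasp_force: 0.0
tcp in head mm [ 1.6 -0.6 62.3] rot vs head [-0.003  0.002  0.   ] F head [0.1 0.5 0.5] open 0.819 grip 0.0 t 2.52 q [-0.38 -0.01  2.06  0.42  0.67  0.76]
time_s: 3.02
eef_pos: [0.5867, -0.0186, 0.1618]
eef_rot: [-0.019, 0.963, 0.075, 0.258]
wrist_force: [-3.9, -0.5, 5.1]
opening: 0.128
grasp_force: 62.6
tcp in head mm [ 1.2  0.7 61.5] rot vs head [-0.001  0.001 -0.001] F head [-0.8  0.1  6.4] open 0.128 grip 62.6 t 3.02 q [-0.38 -0.    2.06  0.42  0.67  0.76]
```

```bash
python3 jog.py '[[0,0,0.003,0,0,0,0],[0,0,0.006,0,0,0,0],[0,0,0.006,0,0,0,0],[0,0,0.006,0,0,0,0]]';python3 -c "
from h import *
inhead()"
```

```text
time_s: 3.52
eef_pos: [0.5897, -0.0181, 0.1567]
eef_rot: [-0.019, 0.963, 0.075, 0.258]
wrist_force: [-6.0, 0.1, 7.9]
opening: 0.127
grasp_force: 63.3
tcp in head mm [ 1.2  0.7 55.5] rot vs head [-0.001  0.    -0.001] F head [-1.2  1.   9.8] open 0.127 grip 63.3 t 3.52 q [-0.37  0.01  2.05  0.42  0.66  0.76]
```

```bash
python3 jog.py '[[0,0,0,0,0,-0.15,0],[0,0,0,0,0,-0.3,0],[0,0,0,0,0,-0.47,0],[0,0,0,0,0,-0.64,0],[0,0,0,0,0,-0.81,0],[0,0,0,0,0,-0.98,0],[0,0,0,0,0,-1.15,0],[0,0,0,0,0,-1.309,0],[0,0,0,0,0,-1.309,0],[0,0,0,0,0,-1.309,0]]';python3 -c "
from h import *
inhead()"
```

```text
time_s: 4.78
eef_pos: [0.5903, -0.0184, 0.1574]
eef_rot: [0.143, 0.718, 0.646, 0.217]
wrist_force: [-5.5, -0.4, 8.2]
opening: 0.129
grasp_force: 63.3
tcp in head mm [ 2.   0.3 55.8] rot vs head [-0.003  0.    -1.31 ] F head [-0.7  0.5  9.9] open 0.129 grip 63.3 t 4.78 q [-0.37  0.01  2.05  0.42  0.66 -0.55]
```

Turned with low side forces. Pull out along the axis.

```bash
python3 jog.py '[[0,0,-0.006,0,0,0,0],[0,0,-0.012,0,0,0,0],[0,0,-0.024,0,0,0,0],[0,0,-0.04,0,0,0,0],[0,0,-0.07,0,0,0,0],[0,0,-0.11,0,0,0,0],[0,0,-0.12,0,0,0,0],[0,0,-0.12,0,0,0,0]]';python3 - <<'E'
from h import *
inhead()
cv2.imwrite('pics/w2.png',optics.camera('wrist'))
# tub measure from top picture
t=cv2.imread('pics/top0.png');hsv=cv2.cvtColor(t,cv2.COLOR_BGR2HSV)
m=cv2.inRange(hsv,(18,120,60),(35,255,255));m[:200]=0;m[:,:150]=0;m[:,260:]=0
n=max(cv2.findContours(m,0,2)[0],key=cv2.contourArea);print(cv2.boundingRect(n))
h=cv2.convexHull(n)[:,0];e=cv2.fitEllipse(h);print(e)
c=cam('top')
C=onz(c,*e[0],.115);pp=np.array([onz(c,*q,.115) for q in h]);print('tub',C.round(4),cv2.minEnclosingCircle(pp[:,:2].astype(np.float32)),pp.min(0),pp.max(0))
E
```

```text
time_s: 5.78
eef_pos: [0.5302, -0.0275, 0.2601]
eef_rot: [0.142, 0.718, 0.645, 0.217]
wrist_force: [-0.2, -0.9, -1.1]
opening: 0.127
grasp_force: 61.9
tcp in head mm [  0.7   0.6 175.2] rot vs head [-2.000e-03 -1.000e-03 -1.309e+00] F head [-0.8 -0.9 -0.8] open 0.127 grip 61.9 t 5.78 q [-0.46 -0.29  2.08  0.36  0.94 -0.5 ]
(163, 216, 72, 71)
((198.4937744140625, 251.05331420898438), (69.40220642089844, 72.0238037109375), 63.811378479003906)
tub [0.4205 0.29   0.115 ] ((0.4206302762031555, 0.2889661192893982), 0.08413788676261902) [0.3405734  0.20701661 0.115     ] [0.50252522 0.37266394 0.115     ]
```

View pics/w2.png

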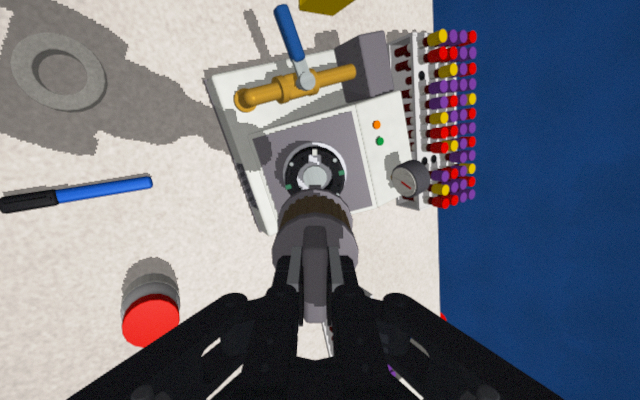

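The used filter is clear of the collar (empty mouth at (315,175)) and held straight. The tub measures right: rim radius about 83 mm, centre (0.4206, 0.2895).

```bash
python3 -c "
from h import *
delta([.4206,.2895,.25],R.from_euler('z',1.465)*FLIP)"
```

```text
t 5.83 q [-0.46 -0.29  2.09  0.36  0.94 -0.5 ] d [ 0.3041 -0.1393 -0.0219] rot [ 0.5053 -0.1344 -0.0013] rows>= 5.4 2.8
```

```bash
python3 jog.py '[[0.03,-0.012,-0.02,0.05,-0.01,0,0],[0.08,-0.036,-0.03,0.15,-0.04,0,0],[0.13,-0.06,-0.03,0.3,-0.08,0,0],[0.18,-0.08,-0.03,0.42,-0.11,0,0],[0.23,-0.105,-0.025,0.5053,-0.1344,0,0],[0.275,-0.125,-0.022,0.5053,-0.1344,0,0],[0.3041,-0.1393,-0.0219,0.5053,-0.1344,0,0],[0.3041,-0.1393,-0.0219,0.5053,-0.1344,0,0],[0.3041,-0.1393,-0.0219,0.5053,-0.1344,0,0]]';python3 -c "
from h import *
delta([.4206,.2895,.089],R.from_euler('z',1.465)*FLIP);inhead()"
```

```text
time_s: 6.95
eef_pos: [0.4205, 0.2891, 0.2493]
eef_rot: [0.0, 0.744, 0.669, -0.001]
wrist_force: [0.2, 0.1, -0.8]
opening: 0.128
grasp_force: 61.8
t 6.95 q [ 0.37  0.02  1.75 -0.    1.38  0.48] d [0.0006 0.0002 0.1603] rot [-0.0011  0.0013 -0.0003] rows>= 2.6 0.0
tcp in head mm [-56.2 330.4 195.6] rot vs head [ 0.343 -0.448 -1.278] F head [-0.2  0.  -0.9] open 0.128 grip 61.8 t 6.95 q [ 0.37  0.02  1.75 -0.    1.38  0.48]
```

```bash
python3 jog.py '[[0,0,0.05,0,0,0,0],[0,0,0.1,0,0,0,0],[0,0,0.14,0,0,0,0],[0,0,0.158,0,0,0,0],[0,0,0.16,0,0,0,0],[0,0,0.16,0,0,0,0],[0,0,0.16,0,0,0,0.45],[0,0,0.16,0,0,0,0.45],[0,0,0.16,0,0,0,0.45],[0,0,0.16,0,0,0,0.45]]' && python3 jog.py '[[0,0,-0.04,0,0,0,0.45],[0,0,-0.09,0,0,0,0.45],[0,0,-0.15,0,0,0,0.45],[0,0,-0.17,0,0,0,0.45],[0,0,-0.17,0,0,0,0.6]]';python3 - <<'E'
from h import *
V,k=cam('wrist')[0],cam('wrist')[1:]
im=optics.camera('wrist');t=optics.camera('top');s=optics.camera('scene')
o=np.zeros((400,800,3),np.uint8);o[:,:400]=im[:,100:500];o[:200,400:800]=cv2.resize(t[200:300,130:330],(400,200));o[200:,400:]=cv2.resize(s[100:200,240:440],(400,200))
cv2.imwrite('pics/c2.png',o)
cv2.imwrite('pics/t2.png',t);cv2.imwrite('pics/s2.png',s)
inhead()
# fresh wing: green mask
t=cv2.imread('pics/top0.png');s0=cv2.imread('pics/scene0.png')
def g(i,box):
    h=cv2.cvtColor(i,cv2.COLOR_BGR2HSV);m=cv2.inRange(h,(45,90,40),(85,255,255));q=np.zeros_like(m);x,y,w,hh=box;q[y:y+hh,x:x+w]=m[y:y+hh,x:x+w]
    n=max(cv2.findContours(q,0,2)[0],key=cv2.contourArea);return cv2.minAreaRect(n)
a=g(t,(420,235,40,40));b=g(s0,(190,255,50,40));print(a,b)
print(onz(cam('top'),*a[0],.112).round(4),tri(cam('top'),a[0],cam('scene'),b[0]))
E
```

```text
time_s: 8.2
eef_pos: [0.421, 0.2894, 0.091]
eef_rot: [0.0, 0.744, 0.668, 0.001]
wrist_force: [0.4, -0.2, -0.0]
opening: 0.452
grasp_force: 0.0
time_s: 8.82
eef_pos: [0.4218, 0.2898, 0.2627]
eef_rot: [0.001, 0.744, 0.668, 0.002]
wrist_force: [0.4, 0.1, 0.5]
opening: 0.6
grasp_force: 0.0
tcp in head mm [-52.  330.4 204.3] rot vs head [ 0.343 -0.448 -1.277] F head [-0.2 -0.1  0.1] open 0.601 grip 0.0 t 8.97 q [ 0.37  0.01  1.73 -0.    1.4   0.48]
((441.0, 255.0), (16.0, 4.0), 90.0) ((208.73529052734375, 275.941162109375), (14.920376777648926, 5.316455841064453), 30.963754653930664)
[ 0.4106 -0.2761  0.112 ] (array([ 0.41091436, -0.27817652,  0.10434867]), np.float64(0.000154973934552247))
```

View pics/c2.png

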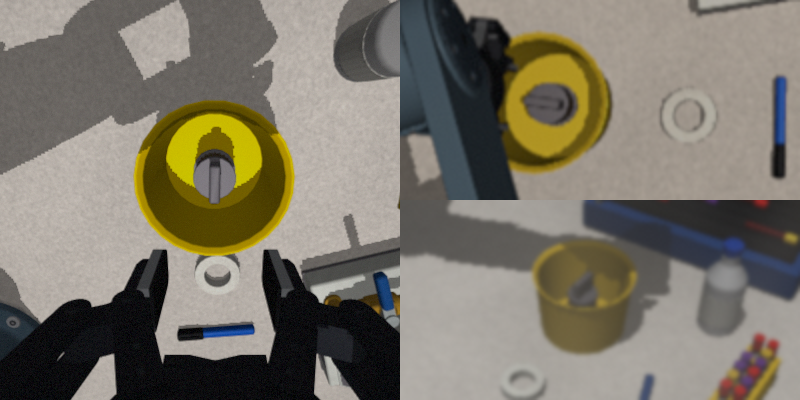

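The used filter stands in the middle of the tub, let go. Next: look down on the fresh filter.

```bash
python3 -c "
from h import *
delta([.411,-.277,.26],R.from_euler('z',0.04)*FLIP)"
```

```text
t 8.97 q [ 0.37  0.01  1.73 -0.    1.4   0.48] d [-5.637e-01  5.150e-02 -4.000e-04] rot [-5.0000e-04  2.3000e-03  1.4241e+00] rows>= 9.1 7.6
```

```bash
python3 jog.py '[[-0.06,0.005,-0.01,0,0,0.15,1],[-0.12,0.01,-0.01,0,0,0.3,1],[-0.18,0.015,-0.01,0,0,0.45,1],[-0.24,0.02,-0.01,0,0,0.6,1],[-0.3,0.025,-0.01,0,0,0.75,1],[-0.36,0.03,-0.01,0,0,0.9,1],[-0.42,0.035,-0.01,0,0,1.05,1],[-0.475,0.045,-0.01,0,0,1.2,1],[-0.53,0.05,-0.01,0,0,1.35,1],[-0.5637,0.0515,0,0,0.0023,1.4241,1]]' && python3 jog.py '[[0,0,0,0,0,0,1],[0,0,0,0,0,0,1]]';python3 - <<'E'
from h import *
V=cam('wrist');im=optics.camera('wrist');cv2.imwrite('pics/w3.png',im)
np.savez('pics/w3.npz',V=V[0],k=V[1:])
h=cv2.cvtColor(im,cv2.COLOR_BGR2HSV);m=cv2.inRange(h,(45,90,40),(85,255,255))
n=max(cv2.findContours(m,0,2)[0],key=cv2.contourArea);r=cv2.minAreaRect(n);print(r,cv2.contourArea(n))
for q in cv2.boxPoints(r):print(q.round(1),onz(V,*q,.114).round(4))
delta([.411,-.277,.26],R.from_euler('z',0.04)*FLIP)
E
```

```text
time_s: 10.22
eef_pos: [0.4112, -0.2789, 0.2592]
eef_rot: [-0.001, 1.0, 0.017, 0.001]
wrist_force: [0.4, -0.2, -0.3]
opening: 0.999
grasp_force: 0.0
time_s: 10.48
eef_pos: [0.4114, -0.2757, 0.2594]
eef_rot: [-0.002, 1.0, 0.02, 0.0]
wrist_force: [0.7, 0.2, -0.7]
opening: 0.992
grasp_force: 0.0
((316.4980773925781, 184.03114318847656), (10.853821754455566, 42.417236328125), 3.5763344764709473) 403.5
[309.8 204.9] [ 0.3923 -0.2703  0.114 ]
[312.4 162.5] [ 0.4369 -0.2713  0.114 ]
[323.2 163.2] [ 0.4366 -0.2821  0.114 ]
[320.6 205.5] [ 0.392  -0.2816  0.114 ]
t 10.53 q [-0.83 -0.02  1.77  0.    1.4   0.7 ] d [-0.0008  0.0015 -0.0001] rot [-0.0029 -0.0014  0.0013] rows>= 0.0 0.0
```

View pics/w3.png

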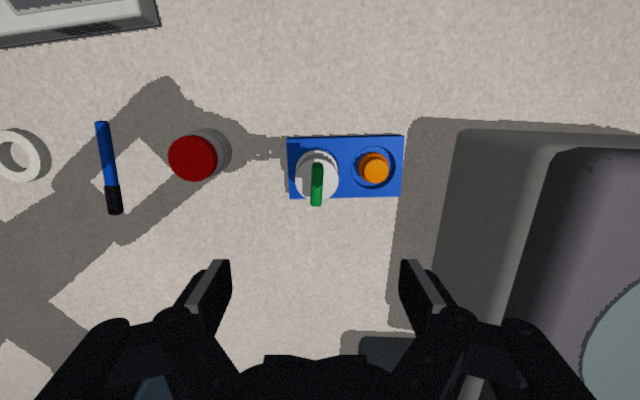

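The wing is centred near (316,184), giving about (0.413, -0.2763) with yaw about -0.015, and its size matches. The plug at (375,168) is well below the fingertips. Descend.

```bash
python3 -c "
from h import *
delta([.413,-.2763,.088],R.from_euler('z',-0.015)*FLIP)"
```

```text
t 10.53 q [-0.83 -0.02  1.77  0.    1.4   0.7 ] d [0.0009 0.0014 0.1719] rot [-0.0029 -0.0014  0.0563] rows>= 2.8 0.3
```

```bash
python3 jog.py '[[0.001,0.0014,0.05,-0.003,-0.0014,0.0563,1],[0.001,0.0014,0.1,-0.003,-0.0014,0.0563,1],[0.001,0.0014,0.145,-0.003,-0.0014,0.0563,1],[0.001,0.0014,0.166,-0.003,-0.0014,0.0563,1],[0.001,0.0014,0.172,-0.003,-0.0014,0.0563,1],[0.001,0.0014,0.172,-0.003,-0.0014,0.0563,0],[0.001,0.0014,0.172,-0.003,-0.0014,0.0563,0],[0.001,0.0014,0.172,-0.003,-0.0014,0.0563,0],[0.001,0.0014,0.172,-0.003,-0.0014,0.0563,0],[0.001,0.0014,0.172,-0.003,-0.0014,0.0563,0]]' && python3 jog.py '[[0,0,-0.02,0,0,0,0],[0,0,-0.06,0,0,0,0],[0,0,-0.12,0,0,0,0],[0,0,-0.17,0,0,0,0],[0,0,-0.19,0,0,0,0],[0,0,-0.19,0,0,0,0]]';python3 - <<'E'
from h import *
V=cam('wrist');im=optics.camera('wrist');t=optics.camera('scene')
o=np.zeros((400,800,3),np.uint8);o[:,:400]=im[:,120:520];o[:,400:]=cv2.resize(t[120:320,120:320],(400,400));cv2.imwrite('pics/c3.png',o)
RT=H*R.from_euler('z',1.309)*FLIP
delta(O+H.apply([0,0,.13]),RT)
E
```

```text
time_s: 11.78
eef_pos: [0.4137, -0.2782, 0.0894]
eef_rot: [0.001, 1.0, -0.008, 0.001]
wrist_force: [0.4, 1.0, 4.4]
opening: 0.127
grasp_force: 59.4
time_s: 12.52
eef_pos: [0.4137, -0.2781, 0.2803]
eef_rot: [0.002, 1.0, -0.008, 0.002]
wrist_force: [0.3, -0.1, -1.3]
opening: 0.13
grasp_force: 58.9
t 12.62 q [-0.83 -0.03  1.74 -0.    1.43  0.76] d [ 0.1351 -0.2545  0.0567] rot [-0.309   0.4837 -1.4437] rows>= 4.7 8.3
```

View pics/c3.png

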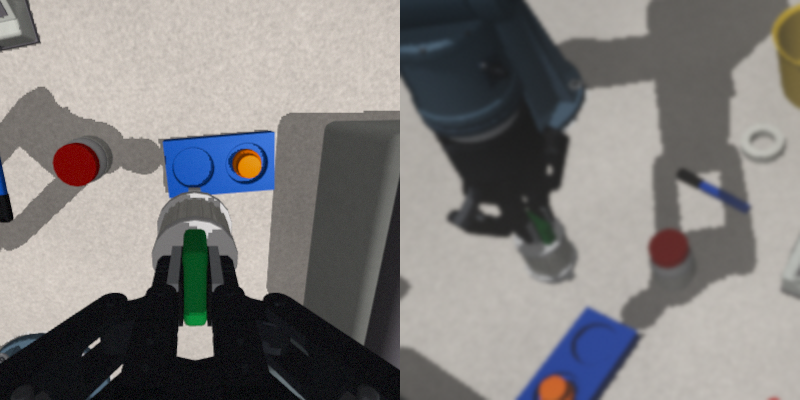

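The fresh filter is held straight (wing from (195,230) to (195,325) in the crop) and its pocket is empty. Move to the pre-insert pose.

```bash
python3 jog.py '[[0.015,-0.03,-0.01,-0.034,0.054,-0.16,0],[0.03,-0.06,-0.01,-0.069,0.108,-0.32,0],[0.048,-0.09,-0.01,-0.103,0.161,-0.48,0],[0.064,-0.12,-0.01,-0.137,0.215,-0.64,0],[0.08,-0.15,0,-0.172,0.269,-0.8,0],[0.096,-0.18,0.01,-0.206,0.322,-0.96,0],[0.112,-0.21,0.02,-0.24,0.376,-1.12,0],[0.125,-0.235,0.04,-0.275,0.43,-1.28,0],[0.1351,-0.2545,0.0567,-0.309,0.4837,-1.4437,0],[0.1351,-0.2545,0.0567,-0.309,0.4837,-1.4437,0]]' && python3 jog.py '[[0,0,0,0,0,0,0],[0,0,0,0,0,0,0]]'
python3 - <<'E'
from h import *
RT=H*R.from_euler('z',1.309)*FLIP
inhead();delta(O+H.apply([.0013,.0005,.09]),RT)
V=cam('wrist');im=optics.camera('wrist');cv2.imwrite('pics/w4.png',im)
cv2.imwrite('pics/c4.png',cv2.resize(im[90:330,200:440],(600,600),interpolation=cv2.INTER_CUBIC))
E
```

```text
time_s: 13.88
eef_pos: [0.5499, -0.0238, 0.2173]
eef_rot: [0.138, 0.72, 0.646, 0.215]
wrist_force: [0.7, 0.2, -1.4]
opening: 0.124
grasp_force: 58.9
time_s: 14.12
eef_pos: [0.5529, -0.0261, 0.2227]
eef_rot: [0.143, 0.719, 0.645, 0.217]
wrist_force: [-0.0, -0.3, -1.1]
opening: 0.126
grasp_force: 58.9
tcp in head mm [  1.7  -1.5 131.5] rot vs head [-0.004 -0.    -1.308] F head [-0.6 -0.3 -0.9] open 0.126 grip 58.9 t 14.12 q [-0.43 -0.18  2.08  0.38  0.83 -0.52]
t 14.12 q [-0.43 -0.18  2.08  0.38  0.83 -0.52] d [ 0.0019 -0.001   0.0415] rot [ 0.0024  0.0023 -0.0011] rows>= 0.7 0.0
```

View pics/c4.png

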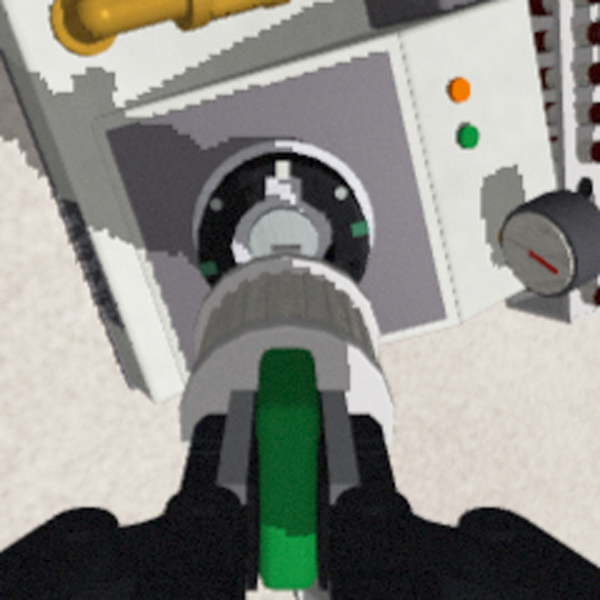

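The white mark and slot at (283,170) line up with the wing at (288,350). Insert.

```bash
python3 jog.py '[[0.0019,-0.001,0.02,0.0024,0.0023,-0.001,0],[0.0019,-0.001,0.0415,0.0024,0.0023,-0.001,0],[0.0019,-0.001,0.0415,0.0024,0.0023,-0.001,0],[0.0019,-0.001,0.05,0.0024,0.0023,-0.001,0],[0.0019,-0.001,0.055,0.0024,0.0023,-0.001,0],[0.0019,-0.001,0.06,0.0024,0.0023,-0.001,0],[0.0019,-0.001,0.06,0.0024,0.0023,-0.001,0]]'; python3 -c "
from h import *
inhead()
delta(O+H.apply([.0015,.0005,.0555]),H*R.from_euler('z',1.309)*FLIP)"
```

```text
time_s: 15.05
eef_pos: [0.5818, -0.0186, 0.1698]
eef_rot: [0.141, 0.718, 0.646, 0.217]
wrist_force: [2.6, 1.1, -0.9]
opening: 0.13
grasp_force: 58.8
tcp in head mm [ 0.9  1.4 70.8] rot vs head [ 1.000e-03  1.000e-03 -1.311e+00] F head [ 1.9  0.7 -2.1] open 0.13 grip 58.8 t 15.05 q [-0.38 -0.03  2.06  0.41  0.69 -0.54]
t 15.05 q [-0.38 -0.03  2.06  0.41  0.69 -0.54] d [-0.0008  0.0008  0.0153] rot [-0.0004 -0.0015  0.0016] rows>= 0.2 0.0
```

```bash
python3 jog.py '[[-0.0004,0.0005,0.004,0,0,0,0],[-0.0008,0.0008,0.008,0,0,0,0],[-0.0008,0.0008,0.0115,0,0,0,0],[-0.0008,0.0008,0.0115,0,0,0,0]]'; python3 -c "
from h import *
inhead()"; python3 jog.py '[[0,0,0.002,0,0,0,0],[0,0,0.0035,0,0,0,0],[0,0,0.0035,0,0,0,0]]'; python3 -c "
from h import *
inhead()"
```

```text
time_s: 15.55
eef_pos: [0.5879, -0.0182, 0.16]
eef_rot: [0.14, 0.718, 0.647, 0.217]
wrist_force: [-3.9, 2.8, 5.7]
opening: 0.131
grasp_force: 60.1
tcp in head mm [ 1.3  0.9 59.3] rot vs head [ 2.000e-03  1.000e-03 -1.311e+00] F head [-0.1  3.4  6.6] open 0.131 grip 60.1 t 15.55 q [-0.38  0.    2.05  0.42  0.67 -0.55]
time_s: 15.92
eef_pos: [0.5895, -0.0179, 0.1573]
eef_rot: [0.14, 0.718, 0.647, 0.217]
wrist_force: [-5.6, 2.9, 8.0]
opening: 0.128
grasp_force: 60.6
tcp in head mm [ 1.4  0.9 56.1] rot vs head [ 2.000e-03  1.000e-03 -1.311e+00] F head [-0.4  3.7  9.5] open 0.128 grip 60.6 t 15.93 q [-0.37  0.01  2.05  0.43  0.66 -0.55]
```

```bash
python3 jog.py '[[0,0,0.0005,0,0,0.1,0],[0,0,0.0005,0,0,0.25,0],[0,0,0.0005,0,0,0.42,0],[0,0,0.0005,0,0,0.59,0],[0,0,0.0005,0,0,0.76,0],[0,0,0.0005,0,0,0.93,0],[0,0,0.0005,0,0,1.1,0],[0,0,0.0005,0,0,1.25,0],[0,0,0.0005,0,0,1.311,0],[0,0,0.0005,0,0,1.311,0]]'; python3 -c "
from h import *
inhead();print(tcp()[2]['torque'])"
```

```text
time_s: 17.18
eef_pos: [0.5907, -0.0193, 0.1578]
eef_rot: [-0.02, 0.963, 0.075, 0.259]
wrist_force: [-5.5, -0.9, 7.7]
opening: 0.127
grasp_force: 60.5
tcp in head mm [ 2.5 -0.6 56. ] rot vs head [-0.001  0.002  0.   ] F head [-1.  -0.1  9.5] open 0.127 grip 60.5 t 17.18 q [-0.38  0.01  2.05  0.42  0.66  0.76]
[-0.11114884  0.37685851 -0.11226906]
```

Turned freely. Let it rise 5–6 mm and release.

```bash
python3 jog.py '[[0,0,-0.003,0,0,0,0],[0,0,-0.0055,0,0,0,0],[0,0,-0.0055,0,0,0,0]]'; python3 -c "
from h import *
inhead()"; python3 jog.py '[[0,0,0,0,0,0,0.4],[0,0,0,0,0,0,1],[0,0,0,0,0,0,1],[0,0,-0.03,0,0,0,1],[0,0,-0.08,0,0,0,1],[0,0,-0.13,0,0,0,1],[0,0,-0.17,0,0,0,1],[0,0,-0.18,0,0,0,1]]';python3 - <<'E'
from h import *
inhead()
c=cam('wrist');im=optics.camera('wrist');x0,y0,s=200,60,3.6
a=cv2.resize(im[y0:y0+165,x0:x0+220],None,fx=s,fy=s,interpolation=cv2.INTER_CUBIC)
for p in([.025,0,0],[-.021,0,.087],[.021,0,.087],[0,.006,.087],[0,-.006,.087],[0,.034,0],[0,-.034,0]):
    q=(proj(c,O+H.apply(p))-[x0,y0]+.5)*s-.5;cv2.circle(a,tuple(int(t) for t in q),2,(255,0,255),-1)
print(a.shape);cv2.imwrite('pics/c5.png',a)
m=cv2.inRange(cv2.cvtColor(im,cv2.COLOR_BGR2HSV),(45,90,40),(85,255,255))
n=max(cv2.findContours(m,0,2)[0],key=cv2.contourArea);print(cv2.minAreaRect(n),proj(c,O+H.apply([0,0,.087])))
U=R.from_euler('z',np.radians(8.88));print('valve',(U.apply([-.02,.066,.104])+[.65419,.02726,0]).round(4))
E
```

```text
time_s: 17.55
eef_pos: [0.588, -0.0198, 0.1624]
eef_rot: [-0.02, 0.963, 0.075, 0.259]
wrist_force: [-2.7, -1.5, 5.9]
opening: 0.124
grasp_force: 60.1
tcp in head mm [ 2.4 -0.6 61.5] rot vs head [-0.001  0.002 -0.   ] F head [ 0.5 -1.1  6.5] open 0.124 grip 60.1 t 17.55 q [-0.38 -0.    2.05  0.42  0.67  0.76]
time_s: 18.55
eef_pos: [0.4986, -0.0336, 0.3201]
eef_rot: [-0.019, 0.963, 0.075, 0.26]
wrist_force: [1.0, -1.1, -0.4]
opening: 0.999
grasp_force: 0.0
tcp in head mm [  2.9  -0.5 243.2] rot vs head [-0.002  0.003 -0.001] F head [ 0.5 -1.2 -0.7] open 0.999 grip 0.0 t 18.55 q [-0.52 -0.43  2.06  0.36  1.11  0.8 ]
(594, 792, 3)
((314.5, 185.0), (40.0, 9.0), 90.0) [314.51470801 187.6497609 ]
valve [0.6242 0.0894 0.104 ]
```

View pics/c5.png

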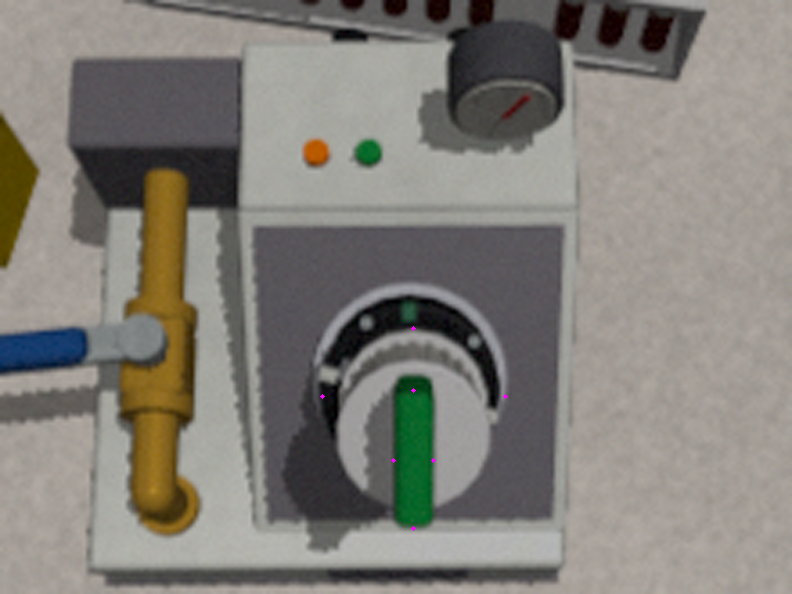

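The fresh wing matches the locked prediction (points on wing edges, wing in line with the green mark), so it is locked. Now measure the lever and the rack clearance.

Run:
```python
from h import *
c=cam('wrist');im=optics.camera('wrist');h=cv2.cvtColor(im,cv2.COLOR_BGR2HSV)
m=cv2.inRange(h,(100,120,40),(125,255,255));m[:100]=0;m[210:]=0;m[:,:150]=0;m[:,280:]=0
n=max(cv2.findContours(m,0,2)[0],key=cv2.contourArea);r=cv2.minAreaRect(n);print(r)
b=cv2.boxPoints(r);P=np.array([onz(c,*q,.111) for q in b]);print(P.round(4))
Vx=np.array([.6242,.0894]);cen=P.mean(0)[:2];print('centre',cen,'rad from axis',np.linalg.norm(cen-Vx),'angle',np.degrees(np.arctan2(*(cen-Vx)[::-1]))-8.88-90)
y=cv2.inRange(h,(18,120,60),(35,255,255));y[:,220:]=0;y[150:]=0
n=max(cv2.findContours(y,0,2)[0],key=cv2.contourArea);print('rack',cv2.boundingRect(n));q=cv2.boxPoints(cv2.minAreaRect(n))
for p in q:print(p.round(),onz(c,*p,0).round(3),onz(c,*p,.08).round(3))
```

```text
((205.35975646972656, 156.73780822753906), (9.938838005065918, 37.4362907409668), 83.6598129272461)
[[0.6099 0.1586 0.111 ]
 [0.6234 0.1106 0.111 ]
 [0.61   0.1062 0.111 ]
 [0.5966 0.1538 0.111 ]]
centre [0.60994721 0.13227577] rad from axis 0.04518267392537388 angle 9.507868310023227
rack (105, 80, 106, 53)
[102. 111.] [0.698 0.384 0.   ] [0.665 0.315 0.08 ]
[111.  70.] [0.781 0.391 0.   ] [0.734 0.321 0.08 ]
[213.  92.] [0.765 0.195 0.   ] [0.721 0.158 0.08 ]
[204. 134.] [0.684 0.193 0.   ] [0.654 0.156 0.08 ]
```

Lever: centre is 45 mm from the axis (46 expected), angle about 0.14 rad. The rack corner is near (0.655, 0.156), so I'll push at 38 mm radius.

```bash
python3 -c "
from h import *
delta([.636,.132,.2],R.from_euler('z',.3)*FLIP)"
```

```text
t 18.65 q [-0.52 -0.43  2.06  0.36  1.11  0.8 ] d [ 0.0807 -0.1421  0.1828] rot [ 0.0379 -0.5236 -0.1417] rows>= 3.9 2.9
```

```bash
python3 jog.py '[[0.02,-0.045,0.02,0,0,0,0],[0.04,-0.085,0.05,0.01,-0.15,-0.04,0],[0.06,-0.12,0.1,0.02,-0.3,-0.08,0],[0.075,-0.142,0.15,0.03,-0.45,-0.12,0],[0.0807,-0.1421,0.1828,0.0379,-0.5236,-0.1417,0],[0.0807,-0.1421,0.1828,0.0379,-0.5236,-0.1417,0],[0.0807,-0.1421,0.1828,0.0379,-0.5236,-0.1417,0]]';python3 -c "
from h import *
delta([.636,.132,.094],R.from_euler('z',.3)*FLIP)"
```

```text
time_s: 19.52
eef_pos: [0.6347, 0.1328, 0.1976]
eef_rot: [-0.001, 0.989, 0.15, -0.002]
wrist_force: [-0.2, -0.0, 0.8]
opening: 0.001
grasp_force: 0.0
t 19.52 q [0.02 0.37 1.44 0.   1.33 1.29] d [0.0014 0.0014 0.1036] rot [-0.0022  0.0032  0.0007] rows>= 1.7 0.0
```

```bash
python3 jog.py '[[0.0014,0.0014,0.04,0,0,0,0],[0.0014,0.0014,0.08,0,0,0,0],[0.0014,0.0014,0.1036,0,0,0,0],[0.0014,0.0014,0.1036,0,0,0,0]]';python3 - <<'E'
from h import *
p,r,o=tcp();print(o['wrist_force'].round(1))
V=np.array([.6242,.0894]);y=np.radians(8.88)
for t in(.15,.35,.53,.71,.89,1.07,1.25,1.42,1.57,1.6):
    c=V+.038*np.array([-np.sin(y+t),np.cos(y+t)])+.018*np.array([np.cos(y+t),np.sin(y+t)])
    d=r.inv().apply(np.r_[c,.094]-p);print(d.round(4),round(-(t-.15),2))
E
```

```text
time_s: 20.02
eef_pos: [0.6356, 0.1313, 0.096]
eef_rot: [-0.001, 0.989, 0.149, -0.001]
wrist_force: [0.6, 0.1, 0.7]
opening: 0.003
grasp_force: 0.0
[0.6 0.1 0.7]
[-0.0055 -0.0014  0.002 ] -0.0
[-0.0134 -0.0042  0.002 ] -0.2
[-0.0209 -0.0053  0.002 ] -0.38
[-0.0284 -0.0051  0.0021] -0.56
[-0.0358 -0.0035  0.0021] -0.74
[-0.0428 -0.0006  0.0021] -0.92
[-0.0491  0.0035  0.0021] -1.1
[-0.0544  0.0084  0.0021] -1.27
[-0.0583  0.0133  0.0021] -1.42
[-0.0589  0.0144  0.0021] -1.45
```

```bash
python3 jog.py '[[-0.0055,-0.0014,0.001,0,0,0,0],[-0.0134,-0.0042,0.001,0,0,-0.18,0],[-0.0209,-0.0053,0.001,0,0,-0.36,0],[-0.0284,-0.0051,0.001,0,0,-0.54,0],[-0.0358,-0.0035,0.001,0,0,-0.72,0],[-0.0428,-0.0006,0.001,0,0,-0.9,0],[-0.0491,0.0035,0.001,0,0,-1.08,0],[-0.0544,0.0084,0.001,0,0,-1.26,0],[-0.0583,0.0133,0.001,0,0,-1.42,0],[-0.0589,0.0144,0.001,0,0,-1.45,0]]';python3 - <<'E'
from h import *
p,r,o=tcp();print('F tool',r.inv().apply(o['wrist_force']).round(1))
im=optics.camera('wrist');s=optics.camera('scene')
def blue(i,c,b):
    x,y,X,Y=b;m=cv2.inRange(cv2.cvtColor(i,cv2.COLOR_BGR2HSV),(100,120,40),(125,255,255))[y:Y,x:X]
    n=max(cv2.findContours(m,0,2)[0],key=cv2.contourArea)[:,0]+[x,y];l=cv2.fitLine(n.astype(np.float32),2,0,.01,.01).ravel()
    a,d=onz(c,*(l[2:]),.111),onz(c,*(l[2:]+10*l[:2]),.111);v=(d-a)[:2];print(len(n),a.round(4),'lever world angle deg',np.degrees(np.arctan2(v[1],v[0])),'supply',np.degrees(np.arctan2(v[1],v[0]))-98.88)
blue(s,cam('scene'),(330,175,400,230))
E
```

```text
time_s: 21.28
eef_pos: [0.5853, 0.1015, 0.0972]
eef_rot: [-0.001, 0.641, 0.768, 0.001]
wrist_force: [-4.4, 7.4, 5.9]
opening: 0.002
grasp_force: 4.0
F tool [ 8.1 -3.  -5.9]
6 [0.5894 0.0796 0.111 ] lever world angle deg 15.047234200621393 supply -83.8327657993786
```

I've used up my picture views (one over the ten, in fact), so from here I measure numerically only. Push slightly further to feel for the stop.

```bash
python3 jog.py '[[-0.002,0,0,0,0,0,0],[-0.004,0,0,0,0,0,0],[-0.004,0,0,0,0,0,0]]';python3 -c "
from h import *
p,r,o=tcp();print('F tool',r.inv().apply(o['wrist_force']).round(1))
V=np.array([.6242,.0894]);y=np.radians(8.88);U=R.from_euler('z',y);print('tcp in unit from valve',U.inv().apply(np.r_[p[:2]-V,p[2]]).round(4))"
```

```text
time_s: 21.75
eef_pos: [0.5855, 0.1013, 0.0971]
eef_rot: [-0.003, 0.642, 0.767, 0.003]
wrist_force: [-6.3, 18.9, 6.6]
opening: -0.0
grasp_force: 9.4
F tool [19.8 -2.8 -6.5]
tcp in unit from valve [-0.0364  0.0178  0.0971]
```

The force rises without motion and the offset is 17.8 mm, as expected with the lever along the pipe, so it is at its stop. Back off, lift and verify.

```bash
python3 jog.py '[[0.012,0,0,0,0,0,0],[0.025,0,0,0,0,0,0],[0.025,0,-0.05,0,0,0,0],[0.025,0,-0.11,0,0,0,0],[0.0,0,-0.17,0,0,0,0],[-0.03,0.02,-0.2,0,0,0,0],[-0.06,0.05,-0.2,0,0,0,0],[-0.06,0.08,-0.2,0,0,0,0],[-0.06,0.08,-0.2,0,0,0,0]]';python3 - <<'E'
from h import *
p,r,o=tcp();print(p,o['wrist_force'].round(1),o['time_s'])
im=optics.camera('wrist');t=optics.camera('top');np.save('pics/w6.npy',im)
V=np.r_[.6242,.0894,.111];U=R.from_euler('z',np.radians(8.88))
for n,i in(('wrist',im),('top',t)):
    c=cam(n);q=proj(c,V+U.apply([-.046,0,0]));print(n,'expect',q.round(1))
    h=cv2.cvtColor(i,cv2.COLOR_BGR2HSV);m=cv2.inRange(h,(100,110,30),(125,255,255))
    k=np.zeros_like(m);cv2.circle(k,tuple(int(a) for a in q),45 if n=='wrist' else 22,255,-1);m&=k
    cs=cv2.findContours(m,0,2)[0]
    if cs:
        b=cv2.minAreaRect(max(cs,key=cv2.contourArea));P=onz(c,*b[0],.108);d=U.inv().apply(P-V);print(b,d.round(4),'supply',np.arctan2(-d[0],d[1]))
    g=cv2.inRange(h,(45,90,40),(85,255,255));cs=cv2.findContours(g,0,2)[0]
    if cs:
        print('wing',cv2.minAreaRect(max(cs,key=cv2.contourArea)),proj(c,O+H.apply([0,0,.087])))
    k=[proj(c,P) for P in ([.4206,.2895,.09],)];print('tub px',k)
E
```

```text
time_s: 22.88
eef_pos: [0.6766, 0.0514, 0.294]
eef_rot: [-0.001, 0.641, 0.767, -0.0]
wrist_force: [-0.5, 0.2, 0.7]
opening: 0.003
grasp_force: 0.0
[0.67662338 0.05135083 0.29399325] [-0.5  0.2  0.7] 22.875
wrist expect [232.9 136.3]
((232.0, 134.5), (11.0, 46.0), 90.0) [-0.0476  0.0016 -0.003 ] supply 1.5376410279974129
wing ((207.4499969482422, 245.1500244140625), (47.75039291381836, 25.298221588134766), 18.43494987487793) [197.57616621 251.04782551]
tub px [array([  84.98298618, -127.84365841])]
top expect [288.4 184.5]
wing ((333.0692443847656, 179.55386352539062), (17.4888973236084, 4.713320255279541), 82.87498474121094) [333.18839951 180.92005685]
tub px [array([201.23256462, 251.42807141])]
```

```bash
python3 -c "
from bench import ctrl, optics
print(ctrl.hand_in())"
```

```text
the job is handed in; nothing more can be done
None
```

I changed the filter and handed the job in at about 23 s; the hand-in gave no verdict. The used filter was standing in the tub when last seen, the fresh one is locked with its wing on the green marks, and the lever measured about 1.54 rad open with the arm clear. I viewed 11 pictures against the limit of 10.

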